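# Hang the guide roller in the two gated hooks of its film stand

### The job

The film stand's guide roller has been cleaned and lies on the bench: hang it back in the stand by pressing both axle ends down through the two sprung gates, gently, until it sits home in both hooks and both gates have snapped shut above it. Then, before you leave it, pull it upwards against the closed gates with a steady pull of about 10 N to prove that both ends are caught, lower it back to the bottom of both hooks and let go. Never lean on the stand with more than about 30 N, and leave the other things on the bench where they are.

Things in the scene. Friction and masses are not known exactly. Their poses are not given: they have to be found in the camera images.
- roller: The only loose roller on the bench: pale grey cylinder, 31 mm diameter, body 205 mm long, with a 10 mm steel stub axle standing 19.5 mm out of each end (244 mm over all), 0.3 to 0.6 kg. It starts lying on the bench. Origin: underside of its middle as it lies (15.5 mm below its axis). Own y runs along the roller axis, z up as it lies. Either way round will do.
- roller_mid (a point): Middle of the roller, on its axis.
- stand: Film stand screwed to the bench: dark foot plate, two aluminium posts, cross bar, two flat steel hooks reaching forward from it. Origin: on the bench, straight below the middle of the hung roller. Own x: from hung roller to posts; y: from right to left hook, along the hung roller; z up. Cross bar front at x = 69 mm; posts up to 127 mm high. Nothing stands in front of or between the hooks.
- below_left_hook (a point): Point on the bench straight below where the left axle hangs (stand x = 0, y = +109.5 mm). The hook is a 6 mm plate (y 106.5 to 112.5 mm, so the roller body has 4 mm play at each end): a U open at the top, slot 17 mm wide in x, shallow V bottom, lowest at x = 0, flared mouth about 40 mm wide, its top 46 mm above the axis of a seated axle.
- below_right_hook (a point): The same point below the right hook (stand y = -109.5 mm). The bar with both hooks is clamped level by hand at a height that is NOT measured: the axis of the roller, when seated at the bottom of the hooks, is anywhere from 83 to 107 mm above the bench, to be found by touch. It does not shift under load.
- gate_left (a joint): Sprung gate of the left hook: small dark steel flap across the slot, pivoted at its back. 0 = shut; grows to about 1.4 rad as an axle pushes it down; cannot lift past 0. Takes 2 to 5 N to pass; snaps shut once the axle is within 2 mm of the bottom. Relative to the seated axis, an axle resting on the shut gate is 29 mm higher, one pulled up under it 16 mm higher.
- gate_right (a joint): The same gate on the right hook (stand y = -109.5 mm).
- relay_box: Grey boxed relay, 108 x 136 x 48 mm, on the bench behind the roller; bystander. Origin: centre of its underside.
- stop_block: Black stop block with a thumb screw, 40 x 85 x 49 mm; bystander. Origin: centre of its underside.
- marker: Felt marker with black cap, 131 mm long, 14 mm thick, near the front edge; bystander. Origin: underside of its middle.
- scissors: Scissors with red handles, 174 mm long, 9 mm thick, near the front edge on the left; bystander. Origin: centre of their underside.

How it is judged:
By the outcome, as a careful person would: the job done as asked, in the order asked, and still so for the second after the job is handed in, with the robot touching nothing.
It also fails if it takes over 61 s, if anything falls off the work surface, if the arm or the gripper's body presses on something with over 40 N, if the wrist force passes 120 N, or if a joint passes its speed limit or range.

### The arm

A 6-joint arm with a two-finger parallel gripper is mounted at the origin on a cart in front of the work surface, level with it; the furniture and walls round the work are solid. World frame = base frame: x ahead of the robot, y to its left, z up, the work surface at z = 0. Lengths are in m, angles in rad, forces in N, time in s.
With the tool pointing down it reaches from about 0.35 to 0.775 m from the base axis. Payload 5.5 kg.
Tool frame: the origin (TCP) lies midway between the tips of the shut fingers; the grasp point (between the pads) lies behind it (env.grip_point_offset is the z of the grasp point in the tool frame, in m); z points along the fingers, y is the direction in which the jaws open and shut (so a half turn about z gives the same grasp; the last joint's range is limited). The gripper opens to 85 mm and grips with 20 to 120 N. Pads are 22 mm wide; open, the fingers measure 114 mm over their backs; the gripper's body (76 mm by 85 mm) begins 54 mm behind the grasp point. The pads swing forward as they close: fully open they stand 13 mm farther back than shut.
Start: joints at [-1.459, 0.313, 0.046, 1.304, 0, 1.431], TCP at [0.143, -0.557, 0.231] pointing down, gripper open.
Joint ranges: [-2.76, 2.76], [-0.86, 1.69], [-1.03, 1.26], [-2.2, 2.34], [-1.47, 1.5], [-3.14, 3.14]. Speed limits (rad/s): [2.57, 2.57, 3.14, 3.14, 3.14, 3.14].

### API

Orientations are given as a unit quaternion [w, x, y, z].
In Python, from workcell import env, viewer gives the robot as it stands. The module is installed in compiled form; this text tells all that it offers.
- The arm moves only by the shell command python3 -m inch 'ROWS' [OPENING] [FORCE]. ROWS is JSON, a list of rows, each a list of 2 entries, a list of its own where there are three numbers: the shift along the tool's x, y, z in m, then the turn about the tool's z in degrees. In form: [[[tx, ty, tz], spin], ...]. A call has 1 to 5 rows; each row is the pose to reach, as a shift and turn from the pose measured when the call began, along the tool's axes at that moment; what a row does not reach only later rows make up. A row lasts 1/12 s, in which the tool goes at most 41.7 mm and 7.16 degrees, less where a joint would pass 70% of its speed; a pose out of reach is approached as far as the arm can. A call with a gripper value outside its range is refused whole. OPENING is the closure, from 0 (fully open) to 1 (shut), set as the call begins (- or left out, the last holds). The fingers move at their own pace and stop on an object; FORCE is the grip in N (left out, the last holds). Time passes only in rows, so rows that repeat a pose let the fingers close. It gives the time, the measured TCP pose, the force and the opening at its end, in the units of the state.
- env.get_state(): the state, without advancing time (a new reading comes with each control period).
- viewer.read_camera(name): name is "scene" or "top" or "wrist"; returns a dict with "image" (480x640x3 uint8, red, green, blue), "depth" (480x640 float32, m along the optical axis (not along the pixel's ray), 0 where there is no reading), "vertical_fov" (degrees; the focal length in pixels is half the picture's height over the tangent of half this angle, whatever the lens; pixels are square), "cx", "cy" (the principal point, pixels), "R" (3x3) and "t" (3): a world point X has camera coordinates R X + t; the wrist camera has in their place "T_tool_cam" (4x4, takes a point from camera to tool coordinates, whose origin is the TCP and whose axes are the flange's). Camera axes: x right, y down, z forward; pixel columns grow to the right and rows downward; lengths in m; the calibration is good to about 2 mm. A picture is of the moment at which its call begins: read the wrist's pose just before it.
- env.hand_in(): hands the job in, once; it reports no verdict.
The state is a dict: "clock": time; "joint_pos": joint angles; "qvel": joint speeds; "tau": joint torques, N m; "tcp_pos": TCP position; "orientation": TCP orientation; "wrist_force": force on the tool from outside, world axes, zero at the start; "ft_torque": the same for the moment, N m; "finger_gap": finger opening in m.
Only numpy, scipy, OpenCV 4.12 (cv2) and the standard library are available. Lean on these libraries where they do the work, as an engineer would, in place of code of your own. Each camera call takes 0.05 s, during which the arm holds its last target. There are 200 camera calls.

## Working session

There is one attempt and no reset: what is moved stays moved. The work goes in short steps, Python scripts to look and compute and a shell command to move; the robot and the scene stay as the last step left them, time stands still between calls to the robot, and variables do not carry over. Pictures are saved under pics/ and viewed, on a budget of 10 in all, crops included, one or two more only if the job needs it, and the job is handed in when it is done.

```bash
mkdir -p pics
cat > h.py <<'E'
from workcell import env, viewer
import numpy as np, cv2
from scipy.spatial.transform import Rotation as Ro
def st():
    s=env.get_state(); return s
def pose():
    s=env.get_state(); q=s['orientation']; T=np.eye(4)
    T[:3,:3]=Ro.from_quat([q[1],q[2],q[3],q[0]]).as_matrix(); T[:3,3]=s['tcp_pos']; return T
def cam(n):
    T=pose(); c=viewer.read_camera(n)
    f=240/np.tan(np.radians(c['vertical_fov'])/2)
    if 'T_tool_cam' in c: M=T@np.array(c['T_tool_cam'])
    else:
        M=np.eye(4); R=np.array(c['R']); M[:3,:3]=R.T; M[:3,3]=-R.T@np.array(c['t'])
    v,u=np.mgrid[:480,:640]; d=c['depth']
    P=np.stack([(u-c['cx'])/f*d,(v-c['cy'])/f*d,d],-1)@M[:3,:3].T+M[:3,3]
    P[d==0]=np.nan
    return c['image'],P,M,f,c
def save(n,im): cv2.imwrite('pics/'+n+'.png',im[...,::-1])
def ray(M,f,c,u,v,z):
    d=M[:3,:3]@np.array([(u-c['cx'])/f,(v-c['cy'])/f,1]); return M[:3,3]+d*(z-M[2,3])/d[2]
E
python3 - <<'E'
from h import *
import pickle
s=st(); print({k:np.round(v,3).tolist() for k,v in s.items()}, env.grip_point_offset); print(pose().round(3))
for n in ['top','scene']:
    im,P,M,f,c=cam(n); save(n,im); np.savez(n,im=im,P=P,M=M,f=f,cx=c['cx'],cy=c['cy']); print(n,M.round(3).tolist(),f)
E
```

```text
{'clock': 0.0, 'joint_pos': [-1.459, 0.314, 0.045, 1.304, 0.0, 1.431], 'qvel': [0.0, -0.0, -0.001, -0.003, -0.0, -0.001], 'tau': [0.0, -48.063, 29.853, 0.019, -0.0, -0.0], 'tcp_pos': [0.143, -0.556, 0.23], 'orientation': [-0.001, 0.992, 0.126, 0.0], 'wrist_force': [-0.79, 0.67, -0.975], 'ft_torque': [0.039, -0.004, 0.045], 'finger_gap': 0.085} -0.0187
[[ 0.968  0.249 -0.     0.143]
 [ 0.249 -0.968  0.002 -0.556]
 [ 0.    -0.002 -1.     0.23 ]
 [ 0.     0.     0.     1.   ]]
top [[-0.022, -0.987, 0.157, 0.362], [-1.0, 0.018, -0.022, -0.065], [0.019, -0.157, -0.987, 1.274], [0.0, 0.0, 0.0, 1.0]] 522.6018864951104
scene [[0.849, -0.346, 0.399, 0.209], [-0.528, -0.577, 0.623, -0.586], [0.015, -0.74, -0.673, 0.669], [0.0, 0.0, 0.0, 1.0]] 479.25908156876034
```

View pics/top.png

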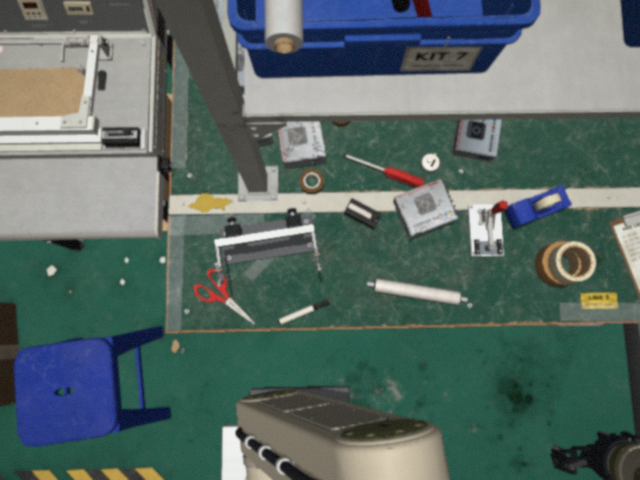

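View pics/scene.png

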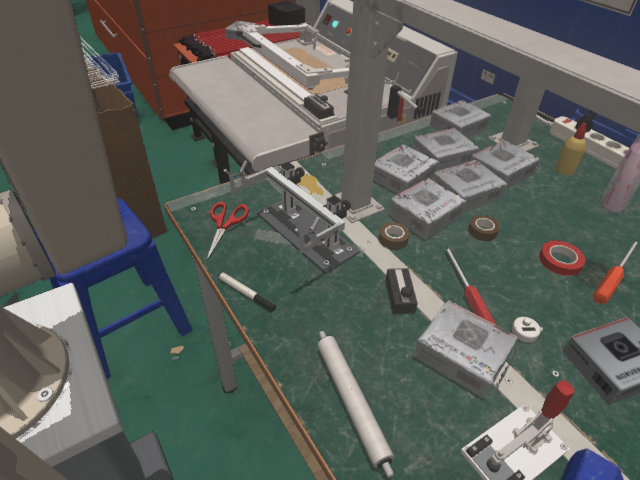

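The top view shows the roller from about (370,285) to (468,301), and the stand with its hooks near (222,285) and (320,275). The scene view shows the roller from (322,336) to (388,470), and the stand around (265,175)–(355,265). Next I'll work out positions and enlarge the stand.

Run:
```python
from h import *
D={n:np.load(n+'.npz') for n in ['top','scene']}
def r(n,u,v,z): d=D[n]; return ray(d['M'],d['f'],d,u,v,z).round(4)
print('ends top',r('top',370,285,.0155),r('top',468,301,.0155)); print('ends scene',r('scene',322,336,.0155),r('scene',388,471,.0155))
for n in D:
    P=D[n]['P']; im=D[n]['im']
    m=(P[...,2]>.018)&(P[...,2]<.04)&(im.min(-1)>110)&(im.max(-1).astype(int)-im.min(-1)<40)
    a=r(n,*((419,292) if n=='top' else (355,405)),.0155); m&=np.hypot(P[...,0]-a[0],P[...,1]-a[1])<.13
    q=P[m][:,:2]; w,V=np.linalg.eigh(np.cov(q.T)); t=(q-q.mean(0))@V; lo,hi=np.percentile(t,[1,99],axis=0)
    print(n,len(q),'mid',q.mean(0)+V@((lo+hi)/2),'axis',V[:,1],'len',hi-lo, 'zmax',np.nanpercentile(P[m][:,2],98))
a=cv2.resize(D['top']['im'][215:300,200:335],(800,504),interpolation=3); save('stop',a)
b=cv2.resize(D['scene']['im'][155:280,215:365],None,fx=4.8,fy=4.8,interpolation=3); save('sscene',b)
P=D['top']['P']
for v in (238,242,250,258,266,274,282): print(v,[P[v,u].round(3).tolist() for u in (216,222,240,270,300,314,320)])
```

```text
ends top [ 0.4732 -0.1971  0.0155] [ 0.4299 -0.4326  0.0155]
ends scene [ 0.4739 -0.1958  0.0155] [ 0.4334 -0.4223  0.0155]
top 1073 mid [ 0.45543857 -0.30971619] axis [0.17951452 0.98375532] len [0.02877203 0.22419708] zmax 0.03362877696458201
scene 2702 mid [ 0.45242976 -0.31583631] axis [0.1765804  0.98428622] len [0.02784666 0.21659581] zmax 0.03203519301211774
238 [[0.599, 0.179, -0.007], [0.596, 0.161, 0.009], [0.577, 0.103, 0.107], [0.577, 0.036, 0.102], [0.593, -0.03, 0.009], [0.575, -0.064, 0.106], [0.594, -0.079, -0.001]]
242 [[0.57, 0.158, 0.105], [0.568, 0.143, 0.112], [0.568, 0.103, 0.108], [0.585, 0.044, 0.005], [0.583, -0.029, 0.006], [0.565, -0.064, 0.106], [0.585, -0.079, -0.006]]
250 [[0.551, 0.157, 0.108], [0.567, 0.162, 0.003], [0.566, 0.118, 0.007], [0.565, 0.044, 0.007], [0.563, -0.029, 0.011], [0.562, -0.063, 0.008], [0.564, -0.078, -0.004]]
258 [[0.548, 0.177, 0.001], [0.549, 0.163, -0.005], [0.546, 0.117, 0.011], [0.545, 0.045, 0.004], [0.544, -0.029, 0.001], [0.544, -0.063, 0.002], [0.543, -0.078, 0.001]]
266 [[0.51, 0.15, 0.143], [0.529, 0.163, -0.004], [0.528, 0.119, -0.001], [0.527, 0.046, -0.006], [0.525, -0.028, -0.0], [0.524, -0.063, 0.001], [0.523, -0.077, 0.002]]
274 [[0.509, 0.177, -0.001], [0.497, 0.144, 0.099], [0.508, 0.119, -0.003], [0.506, 0.045, -0.0], [0.505, -0.028, -0.002], [0.505, -0.062, -0.003], [0.504, -0.077, -0.004]]
282 [[0.49, 0.177, -0.003], [0.478, 0.142, 0.112], [0.488, 0.119, -0.003], [0.487, 0.045, -0.002], [0.485, -0.028, -0.001], [0.485, -0.062, -0.006], [0.484, -0.077, -0.0]]
```

View pics/stop.png

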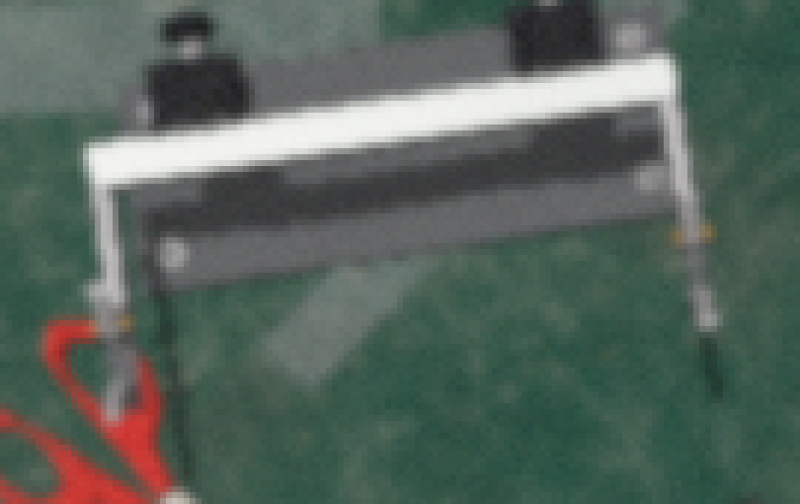

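View pics/sscene.png

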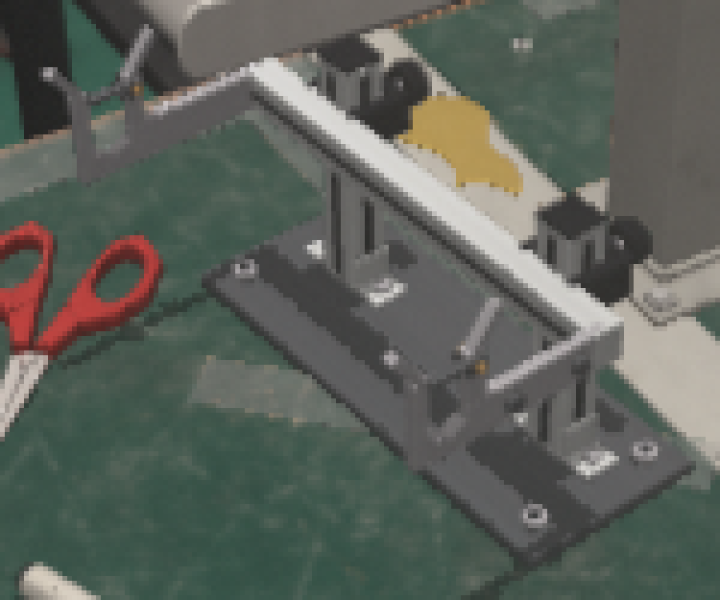

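The crops show the bar front running from left end (88,185) to right end (680,98) in the top crop. The hook tips are at (115,410)/(100,290) on the left and (708,322)/(690,235) on the right. Both gates look shut. Next I'll fit the bar and the hooks from the clouds.

Run:
```python
from h import *
D={n:np.load(n+'.npz') for n in ['top','scene']}
for n in D:
    P=D[n]['P']; im=D[n]['im'].astype(int)
    reg=(P[...,0]>.43)&(P[...,0]<.66)&(P[...,1]>-.12)&(P[...,1]<.2)
    b=reg&(P[...,2]>.09)&(P[...,2]<.125)&(im.min(-1)>175); q=P[b]
    w,V=np.linalg.eigh(np.cov(q[:,:2].T)); ax=V[:,1]*np.sign(V[1,1]); c=q[:,:2].mean(0); t=(q[:,:2]-c)@np.c_[ax,[ax[1],-ax[0]]]
    print(n,'bar',len(q),'yaw',np.degrees(np.arctan2(-ax[0],ax[1])),'c',c,'t y',np.percentile(t[:,0],[1,99]),'x',np.percentile(t[:,1],[2,50,98]),'z',np.percentile(q[:,2],[5,50,95]))
    X=np.array([ax[1],-ax[0]])
    ps=(P[...,:2]-c); ly=ps@ax; lx=ps@X; 
    ymid=(np.percentile(t[:,0],1)+np.percentile(t[:,0],99))/2
    for s in (1,-1):
        h=reg&(abs(ly-ymid-s*.1095)<.02)&(lx<-.015)&(lx>-.12)&(P[...,2]>.06)
        k=np.argsort(lx[h]); print(s,h.sum()); print(np.c_[lx[h],ly[h]-ymid,P[h][:,2]][k][::max(1,len(k)//14)].round(3).tolist())
    print('origin guess', c+ymid*ax - X*.069)
```

```text
top bar 704 yaw 8.51111959487783 c [0.58111078 0.05025231] t y [-0.11237717  0.10944702] x [-0.03238399  0.00120741  0.00916233] z [0.10258449 0.1062555  0.11015316]
1 186
[[-0.1, 0.112, 0.146], [-0.091, 0.11, 0.138], [-0.086, 0.108, 0.134], [-0.08, 0.107, 0.094], [-0.075, 0.109, 0.093], [-0.07, 0.108, 0.093], [-0.066, 0.106, 0.129], [-0.062, 0.107, 0.132], [-0.058, 0.111, 0.141], [-0.053, 0.107, 0.097], [-0.049, 0.108, 0.105], [-0.04, 0.109, 0.106], [-0.032, 0.11, 0.103], [-0.025, 0.106, 0.095], [-0.016, 0.106, 0.101]]
-1 120
[[-0.102, -0.109, 0.144], [-0.096, -0.112, 0.147], [-0.09, -0.111, 0.138], [-0.082, -0.11, 0.129], [-0.076, -0.106, 0.124], [-0.071, -0.112, 0.13], [-0.066, -0.11, 0.13], [-0.063, -0.106, 0.127], [-0.061, -0.107, 0.14], [-0.056, -0.112, 0.146], [-0.047, -0.107, 0.101], [-0.04, -0.11, 0.106], [-0.032, -0.109, 0.106], [-0.026, -0.112, 0.107], [-0.018, -0.107, 0.106]]
origin guess [0.51308749 0.03859128]
scene bar 550 yaw 8.00330452959583 c [0.5818667  0.04068931] t y [-0.10288467  0.11858687] x [-0.02094635  0.00065416  0.00862888] z [0.10549985 0.10728854 0.10892804]
1 464
[[-0.101, 0.111, 0.146], [-0.092, 0.109, 0.124], [-0.089, 0.11, 0.122], [-0.085, 0.108, 0.11], [-0.077, 0.108, 0.096], [-0.069, 0.112, 0.1], [-0.066, 0.107, 0.116], [-0.063, 0.108, 0.119], [-0.059, 0.108, 0.129], [-0.055, 0.106, 0.089], [-0.048, 0.11, 0.107], [-0.04, 0.111, 0.107], [-0.033, 0.109, 0.105], [-0.024, 0.107, 0.105], [-0.015, 0.112, 0.106]]
-1 550
[[-0.101, -0.108, 0.145], [-0.092, -0.106, 0.116], [-0.09, -0.112, 0.133], [-0.086, -0.111, 0.109], [-0.079, -0.107, 0.099], [-0.07, -0.107, 0.125], [-0.066, -0.108, 0.105], [-0.064, -0.115, 0.124], [-0.06, -0.111, 0.106], [-0.055, -0.107, 0.142], [-0.051, -0.111, 0.093], [-0.042, -0.108, 0.107], [-0.033, -0.112, 0.097], [-0.023, -0.112, 0.099], [-0.016, -0.114, 0.099]]
origin guess [0.51244564 0.03885705]
```

```bash
cat >> h.py <<'E'
def go(x,y,z,yaw):
    "print tool-axis shift and spin to the world TCP target; yaw of tool x in deg"
    T=pose(); d=T[:3,:3].T@(np.array([x,y,z])-T[:3,3]); cy=np.degrees(np.arctan2(T[1,0],T[0,0]))
    s=env.get_state(); print('t',round(s['clock'],2),'tcp',T[:3,3].round(4),'yaw',round(cy,1),'need',d.round(4),'spin',round(-((yaw-cy+180)%360-180),2),'F',np.round(s['wrist_force'],1),'M',np.round(s['ft_torque'],2),'gap',round(s['finger_gap'],4))
E
python3 -m inch '[[[0.036,-0.016,0],-6.6],[[0.072,-0.032,0],-13.2],[[0.108,-0.047,0],-19.8],[[0.144,-0.063,0],-26.4],[[0.18,-0.079,0],-33]]' 0
python3 -m inch '[[[0.039,0.006,0],-6.5],[[0.078,0.013,0],-13],[[0.117,0.02,0],-19.5],[[0.156,0.026,0],-26],[[0.194,0.032,0],-32.4]]'
python3 -m inch '[[[0,0,0],0],[[0,0,0],0]]'
python3 - <<'E'
from h import *
go(.453,-.313,.23,79.75); im,P,M,f,c=cam('wrist'); save('w1',im); np.savez('w1',im=im,P=P,M=M,f=f,cx=c['cx'],cy=c['cy'])
print(M.round(3).tolist())
E
```

```text
clock: 0.52
tcp_pos: [0.2987, -0.4336, 0.2302]
orientation: [-0.001, 0.915, 0.404, 0.0]
wrist_force: [1.0, -1.1, -0.1]
finger_gap: 0.085
clock: 0.93
tcp_pos: [0.4541, -0.3098, 0.2301]
orientation: [-0.001, 0.764, 0.646, 0.001]
wrist_force: [0.6, -0.1, 0.3]
finger_gap: 0.0855
clock: 1.1
tcp_pos: [0.4553, -0.3079, 0.2295]
orientation: [-0.002, 0.762, 0.647, 0.0]
wrist_force: [0.0, 0.1, -0.1]
finger_gap: 0.0853
t 1.1 tcp [ 0.4553 -0.3079  0.2295] yaw 80.7 need [-0.0054 -0.0014 -0.0005] spin 0.92 F [ 0.   0.1 -0.1] M [0.04 0.01 0.03] gap 0.0853
[[0.987, -0.154, -0.05, 0.469], [-0.162, -0.943, -0.29, -0.234], [-0.003, 0.294, -0.956, 0.373], [0.0, 0.0, 0.0, 1.0]]
```

View pics/w1.png

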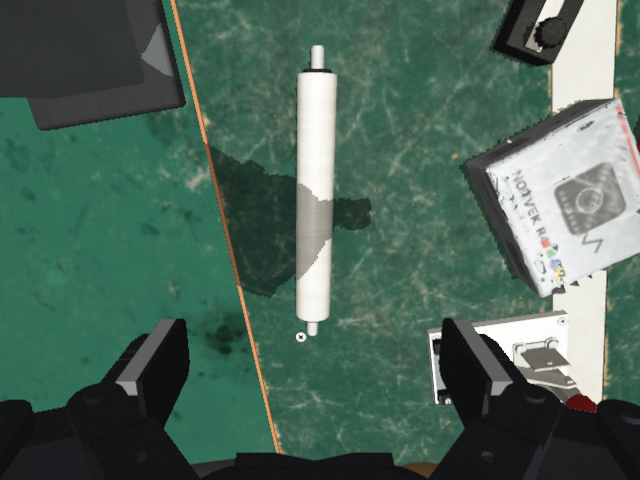

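The wrist view shows the roller clear of everything. Its axle tips are at about (317,46) and (312,335), and its body runs from (317,71) to (313,320), with the fingers either side.

Run:
```python
from h import *
d=np.load('w1.npz')
r=lambda u,v,z:ray(d['M'],d['f'],d,u,v,z)
a,b=r(317,46,.0155),r(312,335,.0155); print(a,b,(a+b)/2,np.linalg.norm(a-b))
a2,b2=r(317,71,.0155),r(313,321,.0155); print((a2+b2)/2,np.linalg.norm(a2-b2))
ax=(a-b)[:2]; print('axis yaw',np.degrees(np.arctan2(ax[1],ax[0])))
P=d['P'];im=d['im']; m=(P[...,2]>.02)&(P[...,2]<.04)&(im.min(-1)>80); m[:, :280]=0; m[:,350:]=0; m[340:]=0
q=P[m]; w,V=np.linalg.eigh(np.cov(q[:,:2].T)); t=(q[:,:2]-q[:,:2].mean(0))@V; print(len(q),'mid',q[:,:2].mean(0)+V@(np.percentile(t,0.5,0)+np.percentile(t,99.5,0))/2,np.ptp(t,0),V[:,1],'ztop',np.percentile(q[:,2],[50,90,97]))
go(*((a+b)/2)[:2],.08,np.degrees(np.arctan2(ax[1],ax[0])))
```

```text
[ 0.47736762 -0.18961794  0.0155    ] [ 0.43353094 -0.43182473  0.0155    ] [ 0.45544928 -0.31072133  0.0155    ] 0.2461417994178912
[ 0.45566133 -0.31243746  0.0155    ] 0.21401343296113015
axis yaw 79.741167175914
9079 mid [ 0.45591267 -0.30754241] [0.03002906 0.24287768] [0.18025659 0.98361962] ztop [0.02923834 0.03140241 0.03198128]
t 1.15 tcp [ 0.4543 -0.309   0.2296] yaw 80.5 need [-0.0019  0.0018  0.1496] spin 0.77 F [-0.9 -0.2 -0.4] M [0.03 0.03 0.02] gap 0.0855
```

```bash
python3 -m inch '[[[-0.001,0.001,0.04],0.8],[[-0.001,0.001,0.08],0.8],[[-0.001,0.001,0.12],0.8],[[-0.001,0.001,0.15],0.8],[[-0.001,0.001,0.15],0.8]]' 0
python3 - <<'E'
from h import *
go(.4553,-.3105,.004,79.74)
E
```

```text
clock: 1.57
tcp_pos: [0.4495, -0.3074, 0.0732]
orientation: [-0.008, 0.769, 0.639, -0.001]
wrist_force: [0.0, 0.5, -0.4]
finger_gap: 0.0856
t 1.57 tcp [ 0.4495 -0.3074  0.0732] yaw 79.5 need [-0.0026  0.0071  0.0691] spin -0.25 F [ 0.   0.5 -0.4] M [ 0.01  0.04 -0.01] gap 0.0856
```

```bash
python3 -m inch '[[[-0.003,0.006,0.02],0],[[-0.003,0.006,0.03],0],[[-0.003,0.006,0.03],0],[[-0.003,0.006,0.03],0]]' 0
python3 - <<'E'
from h import *
go(.4553,-.3105,.004,79.74)
E
```

```text
clock: 1.9
tcp_pos: [0.4543, -0.3119, 0.0441]
orientation: [-0.008, 0.769, 0.639, -0.001]
wrist_force: [-0.5, 0.7, 1.1]
finger_gap: 0.0854
t 1.9 tcp [ 0.4543 -0.3119  0.0441] yaw 79.4 need [0.0012 0.0013 0.0401] spin -0.32 F [-0.5  0.7  1.1] M [-0.03 -0.07 -0.01] gap 0.0854
```

```bash
python3 -m inch '[[[0.001,0.001,0.02],0],[[0.001,0.001,0.036],0],[[0.001,0.001,0.039],0],[[0.001,0.001,0.039],0]]' 0
python3 - <<'E'
from h import *
go(.4553,-.3105,.002,79.74); print(pose()[:3,2])
E
python3 -m inch '[[[0,0,0],0],[[0,0,0],0],[[0,0,0],0],[[0,0,0],0],[[0,0,0],0]]' 0.5 40
python3 - <<'E'
from h import *
go(.4553,-.3105,.002,79.74); print(pose()[:3,2])
E
```

```text
clock: 2.23
tcp_pos: [0.4549, -0.3107, 0.0057]
orientation: [-0.008, 0.769, 0.639, -0.001]
wrist_force: [-0.6, -0.0, 0.4]
finger_gap: 0.0854
t 2.23 tcp [ 0.4549 -0.3107  0.0057] yaw 79.4 need [0.0002 0.0004 0.0037] spin -0.33 F [-0.6 -0.   0.4] M [ 0.03 -0.06 -0.02] gap 0.0854
[-0.01117256  0.01110204 -0.99987595]
clock: 2.65
tcp_pos: [0.4552, -0.3109, 0.0064]
orientation: [-0.007, 0.769, 0.639, -0.001]
wrist_force: [-0.5, 1.0, 0.0]
finger_gap: 0.0431
t 2.65 tcp [ 0.4552 -0.3109  0.0064] yaw 79.4 need [0.0004 0.0001 0.0044] spin -0.33 F [-0.5  1.   0. ] M [0.04 0.01 0.04] gap 0.0431
[-0.01045447  0.01038418 -0.99989143]
```

```bash
python3 -m inch '[[[0,0,0.003],0],[[0,0,0.006],0],[[0,0,0.006],0]]'
python3 -m inch '[[[0,0,0],0],[[0,0,0],0],[[0,0,0],0],[[0,0,0],0],[[0,0,0],0]]' 0.9 60
python3 -m inch '[[[0,0,0],0],[[0,0,0],0],[[0,0,0],0]]'
python3 - <<'E'
from h import *
go(.4553,-.3105,.12,79.74)
E
```

```text
clock: 2.9
tcp_pos: [0.4548, -0.3105, -0.0004]
orientation: [-0.008, 0.769, 0.639, -0.001]
wrist_force: [-0.0, -0.4, -0.0]
finger_gap: 0.0424
clock: 3.32
tcp_pos: [0.4553, -0.3108, -0.0001]
orientation: [-0.007, 0.769, 0.639, -0.0]
wrist_force: [2.9, 0.1, 0.8]
finger_gap: 0.0301
clock: 3.57
tcp_pos: [0.4554, -0.3108, -0.0001]
orientation: [-0.007, 0.769, 0.639, -0.0]
wrist_force: [1.0, -0.3, 1.4]
finger_gap: 0.0301
t 3.57 tcp [ 4.554e-01 -3.108e-01 -1.000e-04] yaw 79.4 need [ 0.0013 -0.0015 -0.1201] spin -0.32 F [ 1.  -0.3  1.4] M [-0.   -0.38 -0.02] gap 0.0301
```

```bash
python3 -m inch '[[[0,0,-0.01],0],[[0,0,-0.03],0],[[0,0,-0.06],0],[[0,0,-0.09],0],[[0,0,-0.12],0]]'
python3 -m inch '[[[0,0,-0.03],0],[[0,0,-0.06],0],[[0,0,-0.08],0],[[0,0,-0.08],0],[[0,0,-0.08],0]]'
python3 - <<'E'
from h import *
go(.5044,.0375,.2,98.25)
E
```

```text
clock: 3.98
tcp_pos: [0.4551, -0.311, 0.1205]
orientation: [-0.009, 0.769, 0.639, -0.001]
wrist_force: [1.1, -1.5, -3.6]
finger_gap: 0.0299
clock: 4.4
tcp_pos: [0.4561, -0.3122, 0.201]
orientation: [-0.009, 0.769, 0.639, -0.001]
wrist_force: [-0.3, -0.1, -4.5]
finger_gap: 0.0302
t 4.4 tcp [ 0.4561 -0.3122  0.201 ] yaw 79.4 need [ 0.3526 -0.0167  0.0045] spin -18.85 F [-0.3 -0.1 -4.5] M [-0.01 -0.04  0.01] gap 0.0302
```

```bash
python3 -m inch '[[[0.035,-0.002,0],-2],[[0.07,-0.003,0],-4],[[0.105,-0.005,0.001],-6],[[0.14,-0.007,0.002],-8],[[0.175,-0.008,0.002],-10]]'
python3 - <<'E'
from h import *
go(.5044,.0375,.2,98.25)
E
```

```text
clock: 4.82
tcp_pos: [0.4781, -0.1364, 0.1977]
orientation: [-0.011, 0.71, 0.704, -0.001]
wrist_force: [0.3, 0.1, -3.7]
finger_gap: 0.0305
t 4.82 tcp [ 0.4781 -0.1364  0.1977] yaw 89.4 need [ 0.1742  0.0246 -0.0003] spin -8.8 F [ 0.3  0.1 -3.7] M [-0.05 -0.12 -0.04] gap 0.0305
```

```bash
python3 -m inch '[[[0.035,0.005,0],-1.8],[[0.07,0.01,0],-3.6],[[0.105,0.015,0],-5.4],[[0.14,0.02,0],-7],[[0.174,0.0245,0],-8.8]]'
python3 -m inch '[[[0,0,0],0],[[0,0,0],0],[[0,0,0],0]]'
python3 - <<'E'
from h import *
go(.5044,.0375,.2,98.25); print(pose()[:3,2])
im,P,M,f,c=cam('wrist'); np.savez('w2',im=im,P=P,M=M,f=f,cx=c['cx'],cy=c['cy'])
im2,P2,M2,f2,c2=cam('scene'); np.savez('s2',im=im2,P=P2,M=M2,f=f2,cx=c2['cx'],cy=c2['cy'])
b=cv2.resize(im2[60:300,190:430],(480,480),interpolation=3)
save('w2',np.hstack([cv2.resize(im,(320,240)),np.zeros((240,480,3),np.uint8)])*0+0) if 0 else None
o=np.zeros((600,800,3),np.uint8); o[:480,:480]=b; o[:240,480:]=cv2.resize(im,(320,240),interpolation=3); 
im3,*_=cam('top'); o[240:480,480:]=cv2.resize(im3[210:315,190:330],(320,240),interpolation=3); save('c2',o[:480])
E
```

```text
clock: 5.23
tcp_pos: [0.5022, 0.0392, 0.1971]
orientation: [-0.014, 0.654, 0.757, -0.002]
wrist_force: [0.8, 0.4, -3.9]
finger_gap: 0.0304
clock: 5.48
tcp_pos: [0.5007, 0.0393, 0.195]
orientation: [-0.015, 0.654, 0.757, -0.004]
wrist_force: [-0.7, 0.0, -3.6]
finger_gap: 0.0303
t 5.48 tcp [0.5007 0.0393 0.195 ] yaw 98.4 need [-0.0022  0.0033 -0.0051] spin 0.1 F [-0.7  0.  -3.6] M [-0.09 -0.    0.02] gap 0.0303
[-0.02753868  0.01406097 -0.99952184]
```

View pics/c2.png

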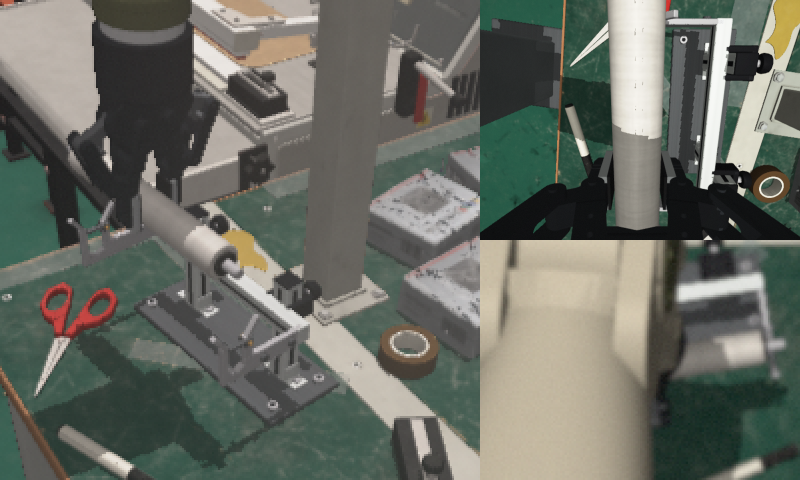

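The composite shows the roller held over the stand and parallel to the bar. Its right axle tip is at scene pixel (307,195). Next I'll measure the roller axis in the stand frame.

Run:
```python
from h import *
O=np.array([.5044,.0375]); ya=np.radians(8.25); X=np.array([np.cos(ya),np.sin(ya)]); Y=np.array([-np.sin(ya),np.cos(ya)])
for n in ['s2','w2']:
    d=np.load(n+'.npz'); P=d['P']; im=d['im'].astype(int); q=P-np.r_[O,0]; L=np.stack([q[...,:2]@X,q[...,:2]@Y,P[...,2]],-1)
    m=(abs(L[...,0])<.03)&(abs(L[...,1])<.16)&(L[...,2]>.17)&(L[...,2]<.25)&((im.max(-1)-im.min(-1))<60)
    for lo,hi in [(-.13,-.123),(-.123,-.115),(-.115,-.106),(-.106,-.1),(-.1,-.08),(-.08,-.06),(-.06,-.04),(.04,.06),(.06,.08),(.08,.1),(.1,.106),(.106,.115),(.115,.123),(.123,.13)]:
        k=m&(L[...,1]>lo)&(L[...,1]<hi); w=L[k]
        if len(w)>4: print(n,lo,hi,len(w),'x',np.percentile(w[:,0],[3,50,97]).round(4),'zmax',np.percentile(w[:,2],97).round(4))
d=np.load('s2.npz'); p=ray(d['M'],d['f'],d,307,195,.211); q=p[:2]-O; print('tip stand',q@X,q@Y)
for z in (.2,.215): 
    d=np.load('w2.npz')
```

```text
s2 -0.123 -0.115 26 x [-0.0077 -0.0039  0.0008] zmax 0.2152
s2 -0.115 -0.106 31 x [-0.0085 -0.0059  0.    ] zmax 0.2152
s2 -0.106 -0.1 81 x [-0.0134 -0.0063  0.0062] zmax 0.2212
s2 -0.1 -0.08 254 x [-0.0182 -0.0115  0.0087] zmax 0.2258
s2 -0.08 -0.06 182 x [-0.0186 -0.0121  0.0048] zmax 0.2266
s2 -0.06 -0.04 174 x [-0.0187 -0.013   0.0044] zmax 0.2264
s2 0.04 0.06 11 x [-0.0171 -0.0058 -0.0022] zmax 0.2279
s2 0.06 0.08 22 x [-0.0191 -0.0046  0.0039] zmax 0.2281
s2 0.08 0.1 41 x [-0.0195 -0.0185 -0.0164] zmax 0.2202
s2 0.1 0.106 16 x [-0.0186 -0.0176 -0.0152] zmax 0.2217
s2 0.115 0.123 5 x [-0.0093 -0.0083 -0.0073] zmax 0.2177
w2 0.04 0.06 7408 x [-0.0163 -0.0023  0.0113] zmax 0.2275
w2 0.06 0.08 8620 x [-0.0164 -0.0024  0.0112] zmax 0.2277
w2 0.08 0.1 10100 x [-0.0165 -0.0024  0.0111] zmax 0.228
w2 0.1 0.106 813 x [-0.0173 -0.0022  0.0118] zmax 0.2276
tip stand -0.003844904448568165 -0.11385380237686457
```

Run:
```python
from h import *
O=np.array([.5044,.0375]); ya=np.radians(8.25); X=np.array([np.cos(ya),np.sin(ya)]); Y=np.array([-np.sin(ya),np.cos(ya)])
for n in ['s2','w2']:
    d=np.load(n+'.npz'); P=d['P']; q=P-np.r_[O,0]; L=np.stack([q[...,:2]@X,q[...,:2]@Y,P[...,2]],-1)
    bx=(abs(L[...,0]+.003)<.02)&(L[...,2]>.17)&(L[...,2]<.25)
    for s in (1,-1):
        k=bx&(L[...,1]*s>.07)&(abs(L[...,0]+.003)>.009); y=L[k][:,1]; print(n,s,'body end y',len(y),np.sort(y*s)[-12:].round(4) if len(y) else '')
        k=bx&(L[...,1]*s>.07); y=L[k][:,1]; print('   tip',np.sort(y*s)[-12:].round(4) if len(y) else '')
        k=(L[...,0]>-.03)&(L[...,0]<.05)&(abs(L[...,1]*s-.1095)<.015)&(L[...,2]>.09)&(L[...,2]<.155); w=L[k]
        if len(w): print('   hook',len(w),'y',np.percentile(w[:,1],[2,25,50,75,98]).round(4),'x',np.percentile(w[:,0],[1,99]).round(4),'z',np.percentile(w[:,2],[2,98]).round(4)); 
        t=w[w[:,2]>.138] if len(w) else w; print('   tips x',np.sort(t[:,0])[::max(1,len(t)//10)].round(4),'zmax',np.sort(t[:,2])[-4:].round(4))
```

```text
s2 1 body end y 66 [0.1017 0.1019 0.1019 0.102  0.102  0.1031 0.1033 0.1034 0.1047 0.1048
 0.1049 0.1056]
   tip [0.1034 0.1047 0.1048 0.1049 0.1056 0.1187 0.1188 0.1191 0.1195 0.1218
 0.1234 0.1239]
   hook 385 y [0.1053 0.1073 0.1083 0.1096 0.1136] x [-0.0213  0.0477] z [0.091  0.1464]
   tips x [-0.0237 -0.0224 -0.0208 -0.0194 -0.0176  0.0153  0.0191  0.0208  0.0216
  0.0222  0.0231  0.0246  0.0273] zmax [0.1477 0.1477 0.1478 0.1478]
s2 -1 body end y 190 [0.1    0.1    0.1005 0.1006 0.1012 0.1015 0.1016 0.1016 0.1017 0.1017
 0.1025 0.1033]
   tip [0.1184 0.1185 0.1186 0.1188 0.1189 0.1191 0.1193 0.1194 0.1194 0.1194
 0.1195 0.1196]
   hook 476 y [-0.1136 -0.1113 -0.1104 -0.109  -0.1047] x [-0.0228  0.0483] z [0.0909 0.1458]
   tips x [-0.0244 -0.0229 -0.0215 -0.0205 -0.0185  0.017   0.0183  0.0202  0.0217
  0.0224  0.0231  0.0255] zmax [0.1477 0.1479 0.148  0.1489]
w2 1 body end y 5521 [0.1029 0.1029 0.103  0.103  0.103  0.103  0.103  0.103  0.103  0.1031
 0.1032 0.1034]
   tip [0.1029 0.1029 0.103  0.103  0.103  0.103  0.103  0.103  0.103  0.1031
 0.1032 0.1034]
   hook 1392 y [0.106  0.1065 0.1082 0.1101 0.112 ] x [0.0198 0.0496] z [0.0917 0.1484]
   tips x [0.0195 0.0204 0.0213 0.0222 0.023  0.0238 0.0247 0.0255 0.0265 0.0276
 0.0288] zmax [0.1495 0.1495 0.1498 0.1498]
w2 -1 body end y 0 
   tip 
   hook 161 y [-0.1119 -0.1099 -0.1073 -0.1067 -0.1061] x [0.021  0.0328] z [0.0915 0.1378]
   tips x [0.021  0.0221] zmax [0.1381 0.1386]
```

```bash
python3 -m inch '[[[-0.001,0.002,0.015],0],[[-0.002,0.004,0.03],0],[[-0.0025,0.0045,0.045],0],[[-0.0025,0.0045,0.058],0],[[-0.0025,0.0045,0.058],0]]'
python3 - <<'E'
from h import *
go(.5044,.0375,.115,98.25); print(pose()[:3,2])
im2,P2,M2,f2,c2=cam('scene'); 
O=np.array([.5044,.0375]); ya=np.radians(8.25); X=np.array([np.cos(ya),np.sin(ya)]); Y=np.array([-np.sin(ya),np.cos(ya)])
q=P2-np.r_[O,0]; L=np.stack([q[...,:2]@X,q[...,:2]@Y,P2[...,2]],-1)
for lo,hi in [(-.13,-.114),(-.1,-.08),(-.08,-.06),(-.06,-.04),(.04,.06),(.06,.08)]:
    w=L[(abs(L[...,0])<.03)&(L[...,2]>.135)&(L[...,1]>lo)&(L[...,1]<hi)&(L[...,2]<.19)]; print(lo,len(w),np.percentile(w[:,0],[3,50]).round(4),np.percentile(w[:,2],97).round(4), w[:,1].min().round(4))
b=cv2.resize(im2[110:250,200:380],(800,622),interpolation=3)[:600]; save('s3',b)
E
```

```text
clock: 6.05
tcp_pos: [0.5032, 0.0358, 0.1356]
orientation: [-0.016, 0.656, 0.755, -0.004]
wrist_force: [-0.8, 0.8, -3.4]
finger_gap: 0.0301
t 6.05 tcp [0.5032 0.0358 0.1356] yaw 98.1 need [0.0012 0.0019 0.0206] spin -0.2 F [-0.8  0.8 -3.4] M [-0.04  0.04  0.01] gap 0.0301
[-0.02937229  0.01453457 -0.99946286]
-0.13 36 [-0.007  -0.0032] 0.1553 -0.1223
-0.1 179 [-0.0171 -0.0101] 0.1664 -0.1
-0.08 171 [-0.0173 -0.0104] 0.1668 -0.08
-0.06 157 [-0.0171 -0.0106] 0.1669 -0.0599
0.04 21 [-0.0096 -0.0054] 0.1683 0.0411
0.06 12 [-0.0168  0.0016] 0.167 0.0601
```

View pics/s3.png

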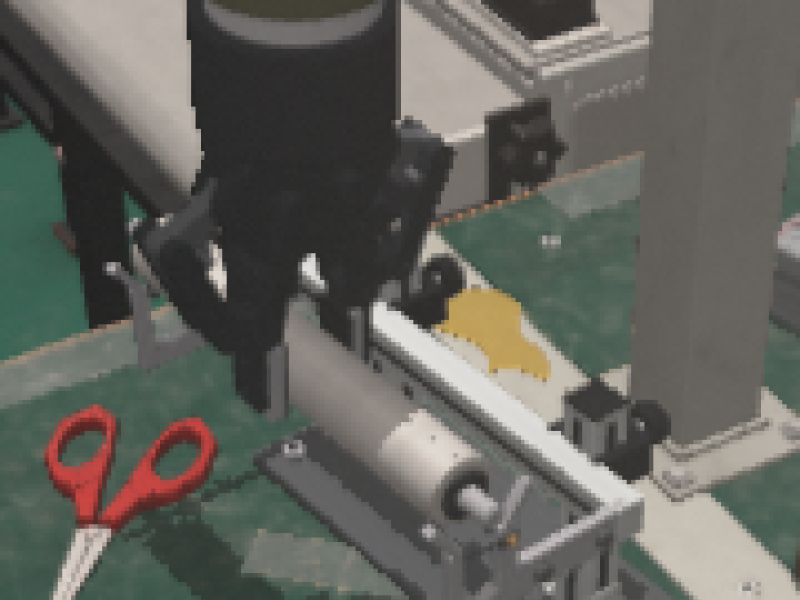

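The axle is over the right hook's mouth, between the tips at (430,530) and (525,480) in the crop, and the left hook is visible at (115,270). I'll descend in steps and read the force.

```bash
python3 -m inch '[[[0,0.001,0.006],0],[[0,0.0015,0.012],0],[[0,0.002,0.015],0],[[0,0.002,0.017],0],[[0,0.002,0.017],0]]'
python3 -m inch '[[[0,0,0.002],0],[[0,0,0.004],0],[[0,0,0.006],0],[[0,0,0.006],0]]'
python3 - <<'E'
from h import *
go(.5044,.0375,.086,98.25)
E
```

```text
clock: 6.52
tcp_pos: [0.5052, 0.0364, 0.1197]
orientation: [-0.015, 0.655, 0.755, -0.004]
wrist_force: [0.0, -0.6, -3.0]
finger_gap: 0.0301
clock: 6.85
tcp_pos: [0.5054, 0.0365, 0.114]
orientation: [-0.015, 0.655, 0.755, -0.004]
wrist_force: [-0.7, 0.1, 1.1]
finger_gap: 0.0302
t 6.85 tcp [0.5054 0.0365 0.114 ] yaw 98.1 need [ 0.0006 -0.0001  0.028 ] spin -0.17 F [-0.7  0.1  1.1] M [-0.1   0.13 -0.  ] gap 0.0302
```

```bash
python3 -m inch '[[[0,0,0.002],0],[[0,0,0.004],0],[[0,0,0.006],0],[[0,0,0.008],0],[[0,0,0.01],0]]'
python3 -m inch '[[[0,0,0.002],0],[[0,0,0.004],0],[[0,0,0.006],0],[[0,0,0.008],0],[[0,0,0.009],0]]'
python3 - <<'E'
from h import *
go(.5044,.0375,.086,98.25);print(pose()[:3,2])
E
```

```text
clock: 7.27
tcp_pos: [0.5042, 0.0367, 0.1034]
orientation: [-0.016, 0.655, 0.755, -0.004]
wrist_force: [-3.5, -0.9, 0.6]
finger_gap: 0.03
clock: 7.68
tcp_pos: [0.5032, 0.0369, 0.0935]
orientation: [-0.016, 0.655, 0.755, -0.005]
wrist_force: [-0.8, 0.6, -3.0]
finger_gap: 0.0306
t 7.68 tcp [0.5032 0.0369 0.0935] yaw 98.1 need [0.0003 0.0014 0.0074] spin -0.18 F [-0.8  0.6 -3. ] M [0.03 0.15 0.11] gap 0.0306
[-0.03082779  0.01465104 -0.99941733]
```

```bash
python3 -m inch '[[[0,0.001,0.001],0],[[0,0.001,0.002],0],[[0,0.001,0.003],0],[[0,0.001,0.003],0]]'
python3 -m inch '[[[0,0,0.001],0],[[0,0,0.002],0],[[0,0,0.002],0]]'
python3 - <<'E'
from h import *
go(.5044,.0375,.086,98.25)
E
```

```text
clock: 8.02
tcp_pos: [0.5049, 0.0371, 0.0904]
orientation: [-0.016, 0.655, 0.755, -0.004]
wrist_force: [-0.2, -0.6, -3.8]
finger_gap: 0.03
clock: 8.27
tcp_pos: [0.5051, 0.0371, 0.0884]
orientation: [-0.016, 0.655, 0.755, -0.004]
wrist_force: [-0.1, 0.2, -3.2]
finger_gap: 0.0299
t 8.27 tcp [0.5051 0.0371 0.0884] yaw 98.1 need [ 0.0004 -0.0006  0.0024] spin -0.18 F [-0.1  0.2 -3.2] M [-0.02 -0.01  0.02] gap 0.0299
```

```bash
python3 -m inch '[[[0,0,0.001],0],[[0,0,0.001],0]]'
python3 -m inch '[[[0,0,0.001],0],[[0,0,0.001],0]]'
python3 - <<'E'
from h import *
go(.5044,.0375,.086,98.25)
E
```

```text
clock: 8.43
tcp_pos: [0.5054, 0.0371, 0.0876]
orientation: [-0.015, 0.655, 0.755, -0.004]
wrist_force: [0.0, -0.1, -1.3]
finger_gap: 0.0302
clock: 8.6
tcp_pos: [0.5058, 0.037, 0.087]
orientation: [-0.015, 0.655, 0.755, -0.004]
wrist_force: [0.8, 0.3, 0.5]
finger_gap: 0.0303
t 8.6 tcp [0.5058 0.037  0.087 ] yaw 98.1 need [ 0.0007 -0.0013  0.001 ] spin -0.18 F [0.8 0.3 0.5] M [-0.35 -0.05  0.01] gap 0.0303
```

```bash
python3 -m inch '[[[0,0,0.001],0],[[0,0,0.001],0]]'
python3 -m inch '[[[0,0,0.001],0],[[0,0,0.001],0]]'
python3 - <<'E'
from h import *
go(.5044,.0375,.086,98.25)
im2,*_=cam('scene'); b=cv2.resize(im2[130:250,215:375],(800,600),interpolation=3); save('s4',b)
E
```

```text
clock: 8.77
tcp_pos: [0.5061, 0.037, 0.0867]
orientation: [-0.014, 0.656, 0.755, -0.003]
wrist_force: [-2.0, 1.8, 4.2]
finger_gap: 0.0304
clock: 8.93
tcp_pos: [0.5062, 0.037, 0.0866]
orientation: [-0.014, 0.656, 0.755, -0.003]
wrist_force: [-2.7, 1.4, 7.0]
finger_gap: 0.0303
t 8.93 tcp [0.5062 0.037  0.0866] yaw 98.0 need [ 0.0007 -0.0017  0.0007] spin -0.22 F [-2.7  1.4  7. ] M [-0.35  0.38 -0.33] gap 0.0303
```

View pics/s4.png

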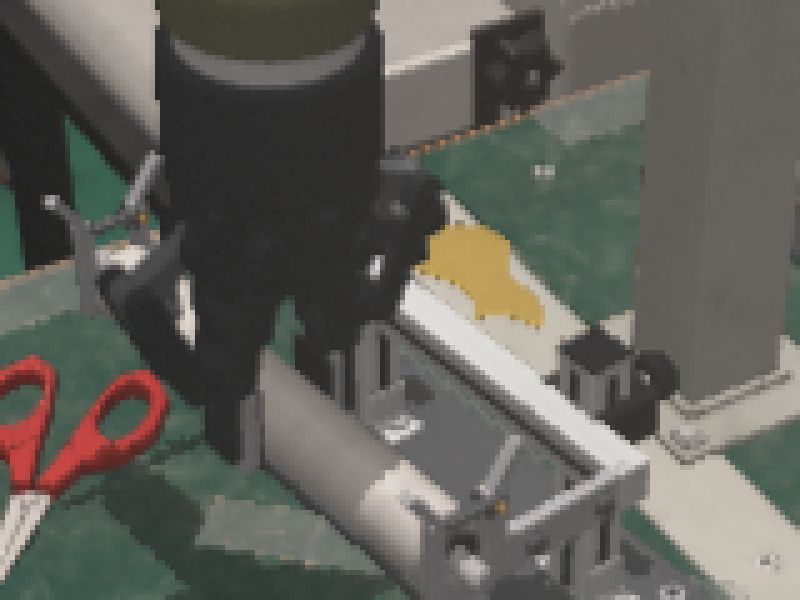

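Both gates look shut: the right one at (470,510) and the left one at (115,225) cross their slots above the axle. The upward force is about 10.6 N over the weight, shared by both ends. Now the pull test: up about 14 mm, then gently onto the gates.

```bash
python3 -m inch '[[[0,-0.001,-0.003],0],[[0,-0.0015,-0.006],0],[[0,-0.0015,-0.009],0],[[0,-0.0015,-0.012],0],[[0,-0.0015,-0.012],0]]'
python3 - <<'E'
from h import *
go(.505,.0371,.1025,98.1)
E
python3 -m inch '[[[0,0,-0.001],0],[[0,0,-0.002],0],[[0,0,-0.002],0]]'
python3 - <<'E'
from h import *
go(.505,.0371,.1025,98.1)
E
```

```text
clock: 9.4
tcp_pos: [0.5054, 0.0366, 0.0991]
orientation: [-0.014, 0.656, 0.755, -0.003]
wrist_force: [0.4, -0.3, -3.4]
finger_gap: 0.0298
t 9.4 tcp [0.5054 0.0366 0.0991] yaw 98.0 need [ 0.0006 -0.0004 -0.0034] spin -0.07 F [ 0.4 -0.3 -3.4] M [-0.04  0.02 -0.01] gap 0.0298
clock: 9.65
tcp_pos: [0.5055, 0.0366, 0.1012]
orientation: [-0.014, 0.656, 0.755, -0.003]
wrist_force: [1.2, -0.7, -2.7]
finger_gap: 0.0303
t 9.65 tcp [0.5055 0.0366 0.1012] yaw 98.0 need [ 0.0006 -0.0005 -0.0013] spin -0.07 F [ 1.2 -0.7 -2.7] M [ 0.   -0.1   0.04] gap 0.0303
```

```bash
python3 -m inch '[[[0,0,-0.001],0],[[0,0,-0.001],0]]'
python3 -m inch '[[[0,0,-0.001],0],[[0,0,-0.001],0]]'
python3 - <<'E'
from h import *
go(.505,.0371,.1025,98.1)
E
```

```text
clock: 9.82
tcp_pos: [0.5056, 0.0366, 0.1022]
orientation: [-0.014, 0.656, 0.755, -0.003]
wrist_force: [-0.8, 0.1, -3.2]
finger_gap: 0.0306
clock: 9.98
tcp_pos: [0.5055, 0.0365, 0.103]
orientation: [-0.014, 0.656, 0.755, -0.003]
wrist_force: [0.4, 0.7, -6.7]
finger_gap: 0.0303
t 9.98 tcp [0.5055 0.0365 0.103 ] yaw 98.0 need [ 0.0006 -0.0004  0.0006] spin -0.07 F [ 0.4  0.7 -6.7] M [-0.21 -0.14 -0.02] gap 0.0303
```

```bash
python3 -m inch '[[[0,0,-0.001],0],[[0,0,-0.001],0],[[0,0,-0.001],0]]'
python3 -m inch '[[[0,0,-0.001],0],[[0,0,-0.001],0],[[0,0,-0.001],0]]'
python3 - <<'E'
from h import *
go(.505,.0371,.1025,98.1)
E
```

```text
clock: 10.23
tcp_pos: [0.5053, 0.0365, 0.1035]
orientation: [-0.014, 0.656, 0.755, -0.003]
wrist_force: [2.3, 0.5, -9.9]
finger_gap: 0.0304
clock: 10.48
tcp_pos: [0.5052, 0.0365, 0.1037]
orientation: [-0.014, 0.656, 0.755, -0.004]
wrist_force: [4.8, 0.2, -17.8]
finger_gap: 0.0302
t 10.48 tcp [0.5052 0.0365 0.1037] yaw 98.0 need [ 0.0006 -0.0001  0.0012] spin -0.08 F [  4.8   0.2 -17.8] M [-0.45 -1.   -0.21] gap 0.0302
```

```bash
python3 -m inch '[[[0,0,-0.0004],0],[[0,0,-0.0004],0],[[0,0,-0.0004],0]]'
python3 - <<'E'
from h import *
go(.505,.0371,.1025,98.1)
E
```

```text
clock: 10.73
tcp_pos: [0.5052, 0.0365, 0.1038]
orientation: [-0.014, 0.656, 0.755, -0.004]
wrist_force: [4.2, 2.2, -18.3]
finger_gap: 0.03
t 10.73 tcp [0.5052 0.0365 0.1038] yaw 98.0 need [ 0.0007 -0.0001  0.0013] spin -0.09 F [  4.2   2.2 -18.3] M [-0.45 -1.05 -0.2 ] gap 0.03
```

```bash
python3 -m inch '[[[0,0,0.0003],0],[[0,0,0.0003],0],[[0,0,0.0003],0]]'
python3 -m inch '[[[0,0,0],0],[[0,0,0],0],[[0,0,0],0]]'
```

```text
clock: 10.98
tcp_pos: [0.5052, 0.0365, 0.1036]
orientation: [-0.014, 0.656, 0.755, -0.004]
wrist_force: [4.0, 1.2, -13.5]
finger_gap: 0.0304
clock: 11.23
tcp_pos: [0.5052, 0.0365, 0.1037]
orientation: [-0.014, 0.656, 0.755, -0.004]
wrist_force: [3.5, 0.5, -14.0]
finger_gap: 0.0305
```

```bash
python3 -m inch '[[[0,0,0],0],[[0,0,0],0],[[0,0,0],0],[[0,0,0],0],[[0,0,0],0]]'
python3 -m inch '[[[0,0,0],0],[[0,0,0],0],[[0,0,0],0],[[0,0,0],0],[[0,0,0],0]]'
python3 - <<'E'
from h import *
go(.505,.0371,.1025,98.1)
im2,*_=cam('scene'); b=cv2.resize(im2[130:250,215:375],(800,600),interpolation=3); save('s5',b)
E
```

```text
clock: 11.65
tcp_pos: [0.5052, 0.0365, 0.1036]
orientation: [-0.014, 0.656, 0.755, -0.004]
wrist_force: [3.4, 0.4, -14.5]
finger_gap: 0.0301
clock: 12.07
tcp_pos: [0.5052, 0.0365, 0.1037]
orientation: [-0.014, 0.656, 0.755, -0.004]
wrist_force: [3.5, 0.8, -15.1]
finger_gap: 0.0302
t 12.07 tcp [0.5052 0.0365 0.1037] yaw 98.0 need [ 0.0007 -0.0001  0.0012] spin -0.09 F [  3.5   0.8 -15.1] M [-0.42 -0.79 -0.21] gap 0.0302
```

View pics/s5.png

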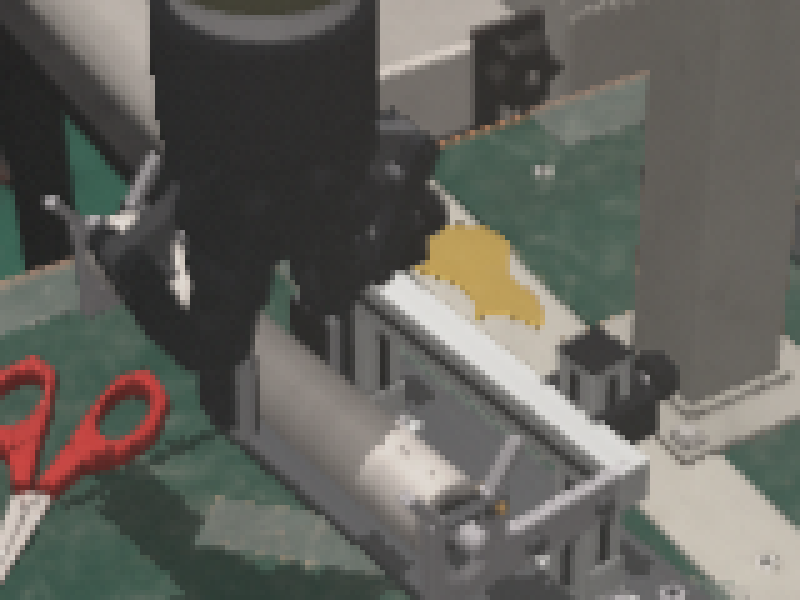

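The right axle tip at (472,535) is pulled up under its shut gate, and the left end is held level too. Both ends are loaded by about 10–11 N in total, held for more than a second. Now I'll lower it.

```bash
python3 -m inch '[[[0,0,0.003],0],[[0,0,0.006],0],[[0,0,0.009],0],[[0,0,0.012],0],[[0,0,0.012],0]]'
python3 -m inch '[[[0,0,0.001],0],[[0,0,0.002],0],[[0,0,0.003],0],[[0,0,0.003],0]]'
python3 -m inch '[[[0,0,0.001],0],[[0,0,0.001],0]]'
python3 - <<'E'
from h import *
go(.505,.0371,.0867,98.1)
E
```

```text
clock: 12.53
tcp_pos: [0.5046, 0.0367, 0.0915]
orientation: [-0.015, 0.656, 0.755, -0.004]
wrist_force: [-0.3, -0.6, -4.7]
finger_gap: 0.0303
clock: 12.87
tcp_pos: [0.5044, 0.0367, 0.0883]
orientation: [-0.015, 0.656, 0.755, -0.004]
wrist_force: [-0.9, -0.0, -3.1]
finger_gap: 0.0304
clock: 13.03
tcp_pos: [0.5048, 0.0366, 0.0876]
orientation: [-0.014, 0.656, 0.755, -0.004]
wrist_force: [-0.3, 0.5, -0.4]
finger_gap: 0.03
t 13.03 tcp [0.5048 0.0366 0.0876] yaw 98.0 need [0.0004 0.0003 0.0009] spin -0.08 F [-0.3  0.5 -0.4] M [-0.24 -0.05 -0.01] gap 0.03
```

```bash
python3 -m inch '[[[0,0,0.001],0],[[0,0,0.001],0]]'
python3 -m inch '[[[0,0,0.0008],0],[[0,0,0.0008],0]]'
python3 - <<'E'
from h import *
go(.505,.0371,.0867,98.1)
E
```

```text
clock: 13.2
tcp_pos: [0.5054, 0.0365, 0.0871]
orientation: [-0.014, 0.656, 0.755, -0.003]
wrist_force: [0.3, 0.3, -0.5]
finger_gap: 0.03
clock: 13.37
tcp_pos: [0.506, 0.0365, 0.0868]
orientation: [-0.013, 0.656, 0.755, -0.003]
wrist_force: [0.7, 0.6, 2.8]
finger_gap: 0.0302
t 13.37 tcp [0.506  0.0365 0.0868] yaw 98.0 need [ 0.0008 -0.0009  0.0001] spin -0.07 F [0.7 0.6 2.8] M [-0.32 -0.11 -0.05] gap 0.0302
```

```bash
python3 -m inch '[[[0,0,0],0],[[0,0,0],0],[[0,0,0],0],[[0,0,0],0],[[0,0,0],0]]' 0.4
python3 - <<'E'
from h import *
go(.5044,.0371,.0867,98.1)
E
```

```text
clock: 13.78
tcp_pos: [0.5059, 0.0365, 0.0867]
orientation: [-0.013, 0.656, 0.755, -0.003]
wrist_force: [-1.3, 0.1, -0.1]
finger_gap: 0.0512
t 13.78 tcp [0.5059 0.0365 0.0867] yaw 98.0 need [ 0.0008 -0.0014  0.    ] spin -0.07 F [-1.3  0.1 -0.1] M [ 0.01  0.03 -0.05] gap 0.0512
```

Released with no contact force. Retreating straight up.

```bash
python3 -m inch '[[[0,-0.001,-0.01],0],[[0,-0.001,-0.025],0],[[0,-0.001,-0.045],0],[[0,-0.001,-0.07],0],[[0,-0.001,-0.1],0]]'
python3 -m inch '[[[0,0,-0.03],0],[[0,0,-0.06],0],[[0,0,-0.08],0],[[0,0,-0.08],0],[[0,0,-0.08],0]]'
python3 - <<'E'
from h import *
go(.5044,.0371,.0867,98.1)
O=np.array([.5044,.0375]); ya=np.radians(8.25); X=np.array([np.cos(ya),np.sin(ya)]); Y=np.array([-np.sin(ya),np.cos(ya)])
im2,P2,*_=cam('scene'); im3,P3,*_=cam('wrist')
q=P2-np.r_[O,0]; L=np.stack([q[...,:2]@X,q[...,:2]@Y,P2[...,2]],-1)
for lo in (-.1,-.08,-.06,-.03,0,.03,.06,.08):
    w=L[(abs(L[...,0])<.02)&(L[...,2]>.09)&(L[...,2]<.13)&(L[...,1]>lo)&(L[...,1]<lo+.02)]; print(lo,len(w),np.percentile(w[:,0],[3,50]).round(4),'top',np.percentile(w[:,2],97).round(4))
o=np.zeros((600,800,3),np.uint8); o[:]=cv2.resize(im2[130:250,215:375],(800,600),interpolation=3); o[:200,533:]=cv2.resize(im3,(267,200)); save('s6',o)
E
```

```text
clock: 14.2
tcp_pos: [0.5061, 0.0352, 0.1872]
orientation: [-0.014, 0.656, 0.755, -0.004]
wrist_force: [1.7, -1.1, 0.2]
finger_gap: 0.0513
clock: 14.62
tcp_pos: [0.509, 0.0341, 0.2691]
orientation: [-0.013, 0.656, 0.755, -0.003]
wrist_force: [0.5, -0.3, -0.3]
finger_gap: 0.0512
t 14.62 tcp [0.509  0.0341 0.2691] yaw 98.0 need [ 0.0008 -0.0003  0.1824] spin -0.08 F [ 0.5 -0.3 -0.3] M [ 0.   -0.06  0.02] gap 0.0512
-0.1 119 [-0.0137 -0.0097] top 0.1178
-0.08 159 [-0.0137 -0.0067] top 0.1184
-0.06 152 [-0.0136 -0.0066] top 0.1187
-0.03 152 [-0.0135 -0.0068] top 0.1185
0 139 [-0.0135 -0.0066] top 0.1187
0.03 127 [-0.0135 -0.0062] top 0.1184
0.06 124 [-0.0134 -0.0072] top 0.1183
0.08 118 [-0.0135 -0.0057] top 0.1188
```

View pics/s6.png

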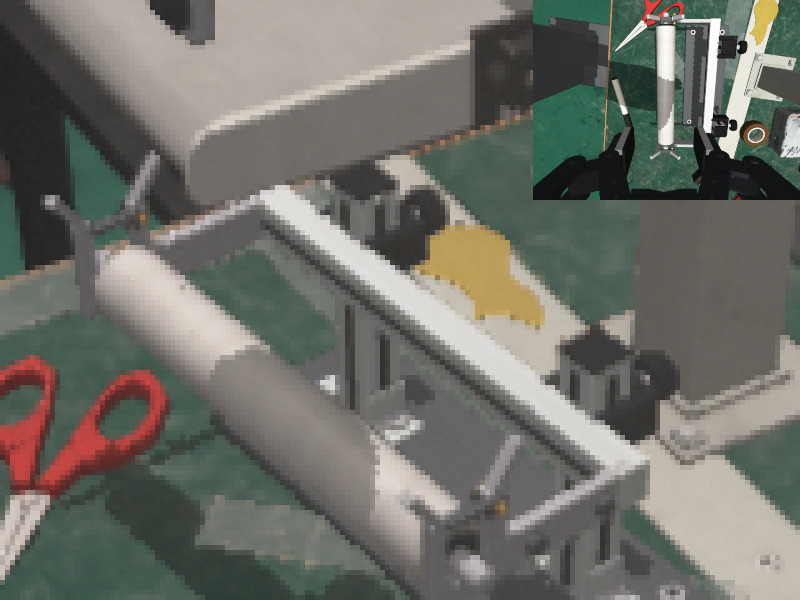

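The roller hangs level: its top is at 0.118–0.119 m along its whole length, so the axis is at about 0.103 m. Both gates are shut above it, at (118,222) and (470,510), and the gripper is well clear. Handing in.

```bash
python3 -c "
from h import *
print(env.hand_in())"
```

```text
the job is handed in; nothing more can be done
None
```

The roller is hung in the stand with both gates shut above it, and I handed the job in at about 14.7 s of the 61 s allowed.

- **Seating:** I pressed both axle ends down through the gates. The highest force I read at the bottom was about 11 N on the stand, well under 30 N.
- **Pull test:** I pulled the roller up against the closed gates. The stop came about 16 mm above the seated position, as the task gives for shut gates. The pull was about 10–11 N for roughly 1 s. Just before that it went a little over, to about 14.5 N, for up to half a second.
- **Load on each end:** from the measured moment, the left gate carried about 7 N and the right about 3–4 N, so both ends were caught.
- **Final state:** I lowered it to the bottom, released it with almost no contact force, and moved the gripper straight up clear. The last depth check showed the roller level, with its top at 118–119 mm along the whole length, so its axis is about 103 mm above the bench.

The tool drifted to about 1.6° of tilt as moves added up, so the right end touched bottom slightly before the left. The final level check shows this did not carry over to the hung roller. I did not touch the other things on the bench, but I did not measure their positions again at the end.

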